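# Lock the dish carrier with its rod

### The job

The dish carrier on the left is full; lock it so that the dishes cannot slide out of its open front. Take the longer of the two rods that stand in the tube rack by its handle and lower it upright, under control and without dropping it, down through the hole in the carrier's top tongue and on through the hole in the tongue below it, until its disc lies flat on the top tongue, and let go. Leave the shorter rod where it stands.

Things in the scene. Friction and masses are not known exactly. Their poses are not given: they have to be found in the camera images.
- long_rod_grip (a point): Centre of the longer rod's handle: round, grey with black rings, 24 mm thick, 60 mm long. Under it a disc of 52 mm diameter, 4 mm thick, then a steel shaft 14 mm thick, 124 mm long. Rod 188 mm, 0.12 kg, stands in an end hole of the blue tube rack. This point: 34 mm above the disc's underside, 158 above the foot, 162 above the worktop; z along the rod, up. Tubes in the rack end 131 mm up.
- long_rod_foot (a point): Lower end of the longer rod's shaft, on its axis; same axes. 4 mm above the worktop while the rod stands in the rack. The rack is fixed, 68x188x88 mm, with loose square holes 22 mm wide: lift the rod straight up until the foot is over the rack's end plates, 88 mm above the worktop.
- top_eye (a point): Centre, at its upper face, of the round 32 mm hole in the top front tongue (48x60 mm, 6 thick) of the fixed metal dish carrier; 134 mm above the worktop; z up, x towards the dishes. An equal hole lies exactly below, upper face 112 mm lower. Nothing on the carrier is over 4 mm above the top tongue. Rod fully home: handle centre 34 mm above this point, foot 124 mm below it.
- short_rod_grip (a point): Centre of the handle of the shorter rod, a bystander at the other end of the rack: the same handle but no disc, and a shaft of only 80 mm (140 mm in all), too short for the carrier. Its handle's centre is 114 mm and its top 144 mm above the worktop; carry the longer rod over it or round it.
Not all that is in view belongs to the job. Leave any green, orange or yellow look-alike of the part that bears long_rod_grip alone.

How it is judged:
On the way:
1. the longer rod is lowered through the top hole under control: its foot is seen below the top tongue, inside the hole, and still above the lower hole for 0.15 s (z of long_rod_foot in the frame of top_eye between -0.112 and -0.006 m and horizontal distance between long_rod_foot and top_eye below 0.03 m and angle between long_rod_grip's own z axis and vertical below 0.35 rad), for 0.15 s.
At the end, for the whole second after the job is handed in: The longer rod hangs through both holes, released: foot and handle within 14 and 16 mm of the holes' axis, foot at least 119 mm below the top hole's upper face (home is 124), within 6 degrees of upright; the shorter rod's handle within 40 mm of its start (horizontal distance between long_rod_foot and top_eye below 0.014 m and horizontal distance between long_rod_grip and top_eye below 0.016 m and z of long_rod_foot in the frame of top_eye below -0.119 m and angle between long_rod_grip's own z axis and vertical below 0.1 rad and distance of long_rod_grip from where it was at the start of the episode above 0.1 m and distance of short_rod_grip from where it was at the start of the episode below 0.04 m); the robot touches nothing.
It fails at once if the shorter rod is taken or knocked out of its place (its handle moves by more than 40 mm) (distance of short_rod_grip from where it was at the start of the episode above 0.04 m).
It also fails if it takes over 42 s, if anything falls off the work surface, if the arm or the gripper's body presses on something with over 40 N, if the wrist force passes 120 N, or if a joint passes its speed limit or range.

### The arm

A 7-joint arm with a two-finger parallel gripper is mounted at the origin on a cart in front of the work surface, level with it; the furniture and walls round the work are solid. World frame = base frame: x ahead of the robot, y to its left, z up, the work surface at z = 0. Lengths are in m, angles in rad, forces in N, time in s.
With the tool pointing down it reaches from about 0.35 to 0.9 m from the base axis. Payload 8.1 kg.
Tool frame: the origin (TCP) lies midway between the tips of the shut fingers; the grasp point (between the pads) lies arm.grasp_offset behind it (arm.grasp_offset is the distance from the TCP to the grasp point, in m); z points along the fingers, y is the line along which they close (so a half turn about z gives the same grasp; the last joint's range is limited). The gripper opens to 92 mm and grips with 3 to 60 N. Pads are 19 mm wide; open, the fingers measure 130 mm over their backs; the gripper's body (75 mm by 190 mm) begins 47 mm behind the grasp point.
Start: joints at [1.172, 0.434, 0.025, 1.573, -0.012, 1.134, -0.075], TCP at [0.182, -0.598, 0.227] pointing down, gripper open.
Joint ranges: [-2.62, 2.62], [-0.44, 2.09], [-1.27, 1.32], [0.08, 2.57], [-1.32, 4.46], [0.12, 2], [-2.74, 2.74]. Speed limits (rad/s): [2.22, 2.22, 3.01, 3.01, 3.14, 3.14, 3.14].

### API

Orientations are given as a rotation vector (axis times angle).
In Python, from cell import observe, imaging, arm gives the robot as it stands.
- The arm moves only by the tool apply_moves, never from a script. Its argument "commands" is a list of rows, each a list of 5 numbers: the opening in per cent of the stroke, from 0 (shut) to 100 (fully open), then the shift along the world's x, y, z in units of 0.06 m (1.0 is 0.06 m), then the turn about the world's z in units of 0.5 rad (1.0 is 0.5 rad). A call has 1 to 12 rows; each row shifts and turns the commanded pose from where the row before left it; what a row does not reach is not made up. A row lasts 1/8 s, in which the tool goes at most 62.5 mm and 10.7 degrees, less where a joint would pass 70% of its speed; a pose out of reach is approached as far as the arm can. A call with a number of a shift or a turn outside -1 to 1 is refused whole. A call with a gripper value outside its range is refused whole. The fingers move at their own pace and stop on an object; "newtons" is the grip in N (left out, the last holds). Time passes only in rows, so rows that do not move let the fingers close. It gives the time, the measured TCP pose, the force, the opening and the grip force at its end, in the units of the state.
- observe(): the state, without advancing time (a new reading comes with each control period).
- imaging.get_image(name): name is "side" or "top"; returns (picture, depth): 420x560x3 uint8, red, green, blue; 420x560 float32, m along the optical axis (not along the pixel's ray), 0 where there is no reading.
- imaging.camera_params(name): a dict with "camera_matrix" (3x3 intrinsics, pixels), "origin" and "rotation" of the camera in the world. Camera axes: x right, y up, looking along -z (the intrinsics and any distortion apply to the point x, -y, -z); pixel columns grow to the right and rows downward; lengths in m; the calibration is good to about 2 mm. A picture is of the moment at which its call begins. camera_params takes no time and is no camera call.
- arm.sign_off(): hands the job in; it is judged then, once.
The state is a dict: "clock": time; "joints": joint angles; "dq": joint speeds; "joint_efforts": joint torques, N m; "position": TCP position; "ee_rot": TCP orientation; "force": force on the tool from outside, world axes, zero at the start; "ft_torque": the same for the moment, N m; "width": opening from 0.0 (shut) to 1.0 (fully open); "gripper_force": force on a finger pad.
Only numpy, scipy, OpenCV 4.12 (cv2) and the standard library are available. Lean on these libraries where they do the work, as an engineer would, in place of code of your own. Each camera call takes 0.05 s, during which the arm holds its last target. There are 200 camera calls.

## Working session

There is one attempt and no reset: what is moved stays moved. The work goes in short steps, Python scripts to look and compute and a tool call to move; the robot and the scene stay as the last step left them, time stands still between calls to the robot, and variables do not carry over. Pictures are saved under pics/ and viewed, at most 10 in all, crops included, and the job is handed in when it is done.

Besides the shell and the picture viewer there is one more tool, called in YAML: its name, and indented under it one key for each argument. apply_moves: Moves the arm, as the interface text tells. Its arguments: {"type":"object","properties":{"commands":{"type":"array"},"newtons":{"type":"number"}},"required":["commands"]}

```bash
mkdir -p pics; cat > h.py <<'E'
import numpy as np, cv2
from cell import observe, imaging, arm
def grab(n,f):
    p,d=imaging.get_image(n); cv2.imwrite(f'pics/{f}.png',p[:,:,::-1]); np.save(f'pics/{f}.npy',d); return p,d
def w(n,u,v,d=None,z=None):
    c=imaging.camera_params(n);K=np.array(c['camera_matrix']);R=np.array(c['rotation']);o=np.array(c['origin'])
    if R.shape!=(3,3): R=cv2.Rodrigues(R)[0]
    r=np.linalg.inv(K)@np.array([u,v,1.]);r=R@np.array([r[0],-r[1],-r[2]])
    return o+r*(d if d is not None else (z-o[2])/r[2])
E
python3 - <<'E'
from h import *
for n in('top','side'): grab(n,n+'1'); print(imaging.camera_params(n))
a=cv2.imread('pics/top1.png');s=observe();print(s,arm.grasp_offset)
E
```

```text
{'camera_matrix': array([[521.56146206,   0.        , 283.9509886 ],
       [  0.        , 521.56146206, 205.30918958],
       [  0.        ,   0.        ,   1.        ]]), 'origin': array([ 0.38158542, -0.05698755,  1.60398435]), 'rotation': array([ 0.07423044, -0.07029009, -1.56520477])}
{'camera_matrix': array([[444.63123601,   0.        , 276.85576115],
       [  0.        , 444.63123601, 211.98821589],
       [  0.        ,   0.        ,   1.        ]]), 'origin': array([ 0.37895496, -0.95225848,  0.70046807]), 'rotation': array([ 1.02657568, -0.09463846, -0.14500746])}
{'clock': 0.1, 'joints': array([ 1.17237053,  0.43512518,  0.02497858,  1.57400316, -0.01159549,
        1.13401246, -0.07506351]), 'dq': array([-8.49639257e-04, -1.02647821e-03, -4.85726003e-05, -2.34938439e-03,
       -1.26269140e-03, -2.85768103e-04, -5.96863528e-04]), 'joint_efforts': array([ 3.16203630e-03, -6.69131899e+01,  9.87872109e-01, -3.15147829e+01,
       -6.05272455e-02,  3.73633672e-02, -6.74642848e-06]), 'position': array([ 0.18201636, -0.5974262 ,  0.22604213]), 'ee_rot': array([-3.10595010e+00, -4.62733676e-01,  5.30299859e-04]), 'force': array([ 0.54103444, -0.06823657,  0.582373  ]), 'ft_torque': array([0.02700419, 0.03004241, 0.02369277]), 'gripper_force': 0.0, 'width': 0.9997635873354517} 0.0188
```

View pics/top1.png

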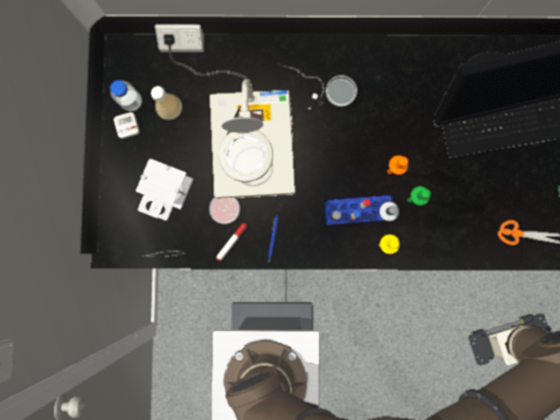

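View pics/side1.png

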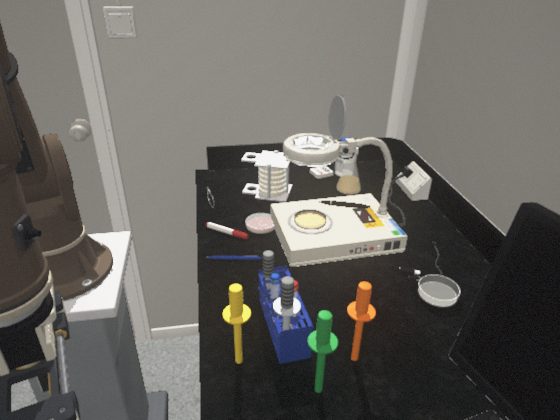

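The top view shows the carrier at about (162,190) with its tongue hole near (154,208). The long rod (white disc) is at (389,211) and the short rod at the rack's left end (336,215). Yellow, green and orange look-alikes stand around the rack, and a lamp stands near (245,155).

```bash
python3 - <<'E'
from h import *
a=cv2.imread('pics/top1.png');b=cv2.imread('pics/side1.png')
f=lambda i,x,y,W,H,k:cv2.resize(i[y:y+H,x:x+W],None,fx=k,fy=k,interpolation=cv2.INTER_CUBIC)
A=f(a,130,150,66,75,6)[:300*2]; B=f(a,320,150,120,110,3.3)
im=np.zeros((450,800,3),np.uint8); im[:450,:396]=A[:450]; im[:363,400:796]=B; cv2.imwrite('pics/c1.png',im)
C=f(b,236,140,66,70,6); D=f(b,210,240,170,160,2.35)
im=np.zeros((420,800,3),np.uint8); im[:420,:396]=C; im[:376,400:799]=D[:376,:399]; cv2.imwrite('pics/c2.png',im)
E
```

```text
(no output)
```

View pics/c1.png

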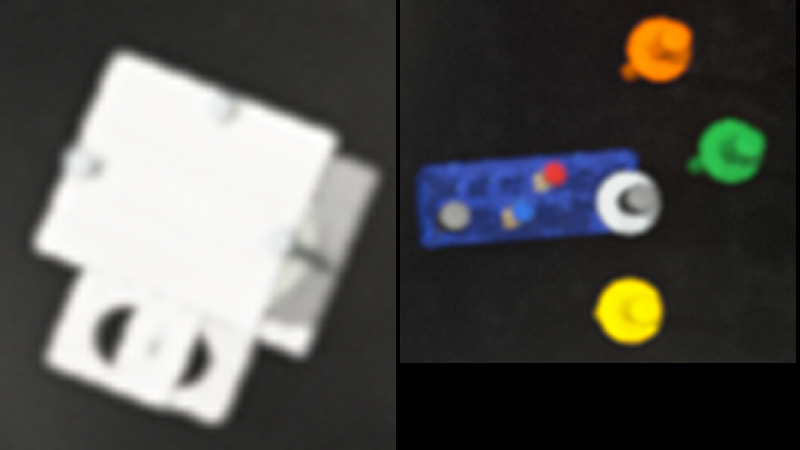

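View pics/c2.png

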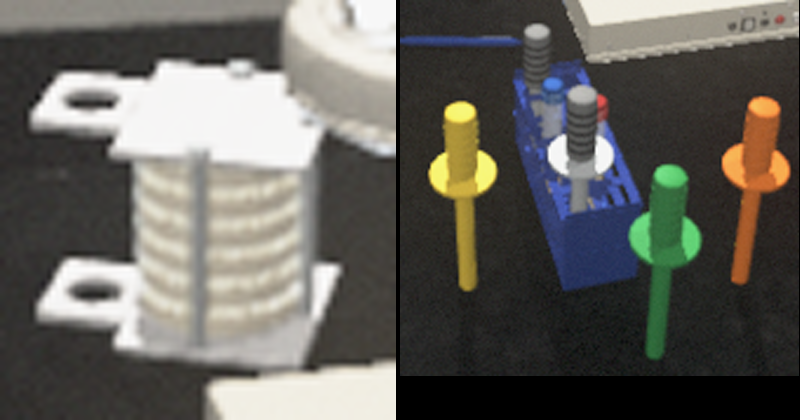

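The first crop shows the top hole centred at about pixel (155.1,207.4), with the rod's disc at (388.8,210.9) and its handle top at (392,210). In the side crop the hole is at about (251,156) and the rod's disc at (286.3,306.5).

```bash
python3 - <<'E'
from h import *
np.set_printoptions(precision=4,suppress=True)
P=lambda t,*a,**k:print(t,w(*a,**k))
P('eye top','top',155.1,207.4,z=.134);P('eye side','side',250.9,156.1,z=.134)
P('disc top','top',388.8,210.9,z=.132);P('disc side','side',286.3,306.5,z=.132)
P('tip top','top',392.3,209.7,z=.192);P('tip side','side',287.1,280.1,z=.192)
P('yellow','top',390.5,243.5,z=.19);P('green','top',423,194,z=.19);P('orange','top',404,161.5,z=.19);P('short','top',336,215,z=.144)
d=np.load('pics/top1.npy')
for t,u,v in[('lamp',245,155),('lampR',228,150),('lamp edge',268,165),('lamptop',240,125),('carrier',155,185),('disc',385,214),('tip',392,210),('yel',392,243),('bottle',158,93)]:
  P(t,'top',u,v,d=d[v,u])
# max height map by cells
vv,uu=np.mgrid[60:260:1,100:440:1];
Q=np.array([w('top',u,v,d=d[v,u]) for u,v in zip(uu.ravel(),vv.ravel()) if d[v,u]>0])
m=(Q[:,0]>.3)&(Q[:,2]>.19);Q=Q[m]
for y0 in np.arange(-.4,.45,.05):
  k=Q[(Q[:,1]>=y0)&(Q[:,1]<y0+.05)]
  if len(k):print('y%.2f'%y0,k[:,0].min(),k[:,0].max(),k[:,2].max())
# tongue axis direction (left edge corners in top crop)
a=w('top',130+83/6,150+270/6,z=.134);b=w('top',130+47/6,150+362/6,z=.134);print('x dir',np.arctan2(*(a-b)[1::-1]))
E
```

```text
eye top [0.5098 0.3118 0.134 ]
eye side [0.5156 0.3235 0.134 ]
disc top [ 0.5029 -0.3498  0.132 ]
disc side [ 0.5023 -0.3544  0.132 ]
tip top [ 0.5012 -0.3474  0.192 ]
tip side [ 0.5029 -0.3518  0.192 ]
yellow [ 0.4097 -0.3416  0.19  ]
green [ 0.5447 -0.4321  0.19  ]
orange [ 0.6342 -0.3818  0.19  ]
short [ 0.4897 -0.1992  0.144 ]
lamp [0.6343 0.0478 0.2749]
lampR [0.6498 0.0933 0.2623]
lamp edge [ 0.6068 -0.0121  0.2849]
lamptop [0.6948 0.0551 0.3489]
carrier [0.5735 0.3133 0.1359]
disc [ 0.4938 -0.3384  0.1345]
tip [ 0.5001 -0.3458  0.1958]
yel [ 0.4112 -0.3469  0.1842]
bottle [0.8352 0.3073 0.1545]Traceback (most recent call last):
  File "<stdin>", line 13, in <module>
  File "h.py", line 6, in w
    c=imaging.camera_params(n);K=np.array(c['camera_matrix']);R=np.array(c['rotation']);o=np.array(c['origin'])
ValueError: time passes only in moves, steps and waits
```

apply_moves:
  commands:
    - [75, 0, 0, 0.4, -0.25]
    - [75, 0.5, 0.38, 0.3, -0.25]
    - [75, 0.55, 0.42, 0, -0.25]
    - [75, 0.55, 0.42, 0, -0.25]
    - [75, 0.55, 0.42, 0, 0]
    - [75, 0.55, 0.42, 0, 0]
    - [75, 0.55, 0.42, 0, 0]
    - [75, 0.55, 0.42, 0, 0]
    - [75, 0.55, 0.42, 0, 0]
    - [75, 0.55, 0.42, 0, 0]
    - [75, 0.43, 0.39, 0, 0]
    - [75, 0, 0, 0, 0]

```text
clock: 1.6
position: [0.5043, -0.3467, 0.268]
ee_rot: [-3.124, 0.311, 0.0]
force: [-0.9, -0.9, -0.3]
width: 0.751
gripper_force: 0.0
```

apply_moves:
  commands:
    - [75, -0.03, -0.05, -0.4, 0]
    - [75, 0, 0, -0.4, 0]
    - [75, 0, 0, -0.4, 0]
    - [75, 0, 0, -0.4, 0]
    - [75, 0, 0, -0.3, 0]
    - [75, 0, 0, 0, 0]

```text
clock: 2.35
position: [0.4984, -0.3533, 0.1533]
ee_rot: [-3.124, 0.322, 0.005]
force: [-0.7, 0.3, 0.6]
width: 0.744
gripper_force: 0.0
```

```bash
python3 - <<'E'
from h import *
s=observe();print(s['position'],s['force'],s['joints'])
p,d=grab('side','s2');q,e=grab('top','t2')
a=cv2.resize(p[180:380,190:390,::-1],None,fx=2,fy=2);b=cv2.resize(q[130:330,300:500,::-1],None,fx=2,fy=2)
cv2.imwrite('pics/c3.png',np.hstack([a,b]))
E
```

```text
[ 0.49838716 -0.35332917  0.1532672 ] [-0.71341869  0.26264563  0.55115021] [ 0.5334471   0.48082137 -0.00649198  1.69357705  0.00430526  0.97062554
 -1.25100754]
```

View pics/c3.png

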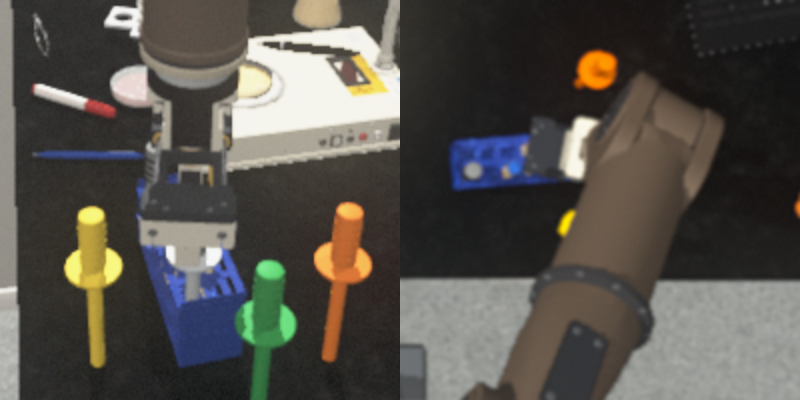

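The crops show the rod between the open fingers, with nothing else touched; the rod sits about 4 mm to +x of the finger centre. I'll centre it and close.

apply_moves:
  commands:
    - [75, 0.06, 0.04, 0, 0]
    - [75, 0, 0, 0, 0]
    - [0, 0, 0, 0, 0]
    - [0, 0, 0, 0, 0]
    - [0, 0, 0, 0, 0]
    - [0, 0, 0, 0, 0]
    - [0, 0, 0, 0, 0]
  newtons: 35

```text
clock: 3.32
position: [0.5037, -0.3507, 0.1547]
ee_rot: [3.125, -0.32, -0.0]
force: [0.4, 0.6, 0.8]
width: 0.255
gripper_force: 26.0
```

apply_moves:
  commands:
    - [0, 0, 0, 0.2, 0]
    - [0, 0, 0, 0.4, 0]
    - [0, 0, 0, 0.4, 0]
    - [0, 0, 0, 0.5, 0]
    - [0, 0, 0, 0.5, 0]
    - [0, 0, 0, 0.5, 0]
    - [0, 0, 0, 0.4, 0]
    - [0, 0, 0, 0.2, 0]
    - [0, 0, 0, 0, 0]

```text
clock: 4.45
position: [0.5039, -0.3508, 0.3414]
ee_rot: [3.125, -0.32, 0.002]
force: [-0.6, 0.4, -1.5]
width: 0.253
gripper_force: 35.0
```

apply_moves:
  commands:
    - [0, -0.17, 0.3, 0, 0.2]
    - [0, -0.17, 0.5, 0, 0.2]
    - [0, -0.17, 0.5, 0, 0.2]
    - [0, -0.17, 0.5, 0, 0.2]
    - [0, -0.17, 0.5, 0, 0.2]
    - [0, -0.17, 0.5, 0, 0.2]
    - [0, -0.17, 0.5, 0, 0.2]
    - [0, -0.17, 0.5, 0, 0.2]
    - [0, 0, 0.5, 0, 0.2]
    - [0, 0, 0.5, 0, 0.2]
    - [0, 0, 0.5, 0, 0.2]
    - [0, 0, 0.5, 0, 0.2]

```text
clock: 5.95
position: [0.4223, -0.0006, 0.3407]
ee_rot: [-2.755, -1.509, -0.0]
force: [2.1, 0.7, -1.5]
width: 0.257
gripper_force: 35.0
```

apply_moves:
  commands:
    - [0, 0, 0.5, 0, 0.2]
    - [0, 0, 0.5, 0, 0.2]
    - [0, 0, 0.5, 0, 0]
    - [0, 0.15, 0.5, 0, 0]
    - [0, 0.3, 0.5, 0, 0]
    - [0, 0.3, 0.5, 0, 0]
    - [0, 0.3, 0.5, 0, 0]
    - [0, 0.3, 0.45, 0, 0]
    - [0, 0.15, 0.2, 0, 0]
    - [0, 0, 0, 0, 0]
    - [0, 0, 0, 0, 0]

```text
clock: 7.32
position: [0.5118, 0.2457, 0.3407]
ee_rot: [2.596, 1.768, -0.001]
force: [-0.9, -0.1, -0.8]
width: 0.255
gripper_force: 35.0
```

apply_moves:
  commands:
    - [0, 0, 0.4, 0, 0]
    - [0, 0, 0.4, -0.2, 0]
    - [0, 0, 0.3, -0.2, 0]
    - [0, 0, 0, -0.2, 0]
    - [0, 0, 0, 0, 0]
    - [0, 0, 0, 0, 0]

```text
clock: 8.07
position: [0.5126, 0.3113, 0.3051]
ee_rot: [2.597, 1.766, 0.0]
force: [0.0, -0.2, -1.5]
width: 0.255
gripper_force: 35.0
```

```bash
python3 - <<'E'
from h import *
s=observe();print(s['position'],s['force'])
p,d=grab('side','s3');q,e=grab('top','t3')
a=cv2.resize(p[90:215,210:310,::-1],None,fx=4,fy=4,interpolation=cv2.INTER_CUBIC);b=cv2.resize(q[130:255,110:210,::-1],None,fx=4,fy=4,interpolation=cv2.INTER_CUBIC)
cv2.imwrite('pics/c4.png',np.hstack([a,b]))
E
```

```text
[0.51263278 0.31126595 0.30505862] [ 0.04623386 -0.24957164 -1.46484513]
```

View pics/c4.png

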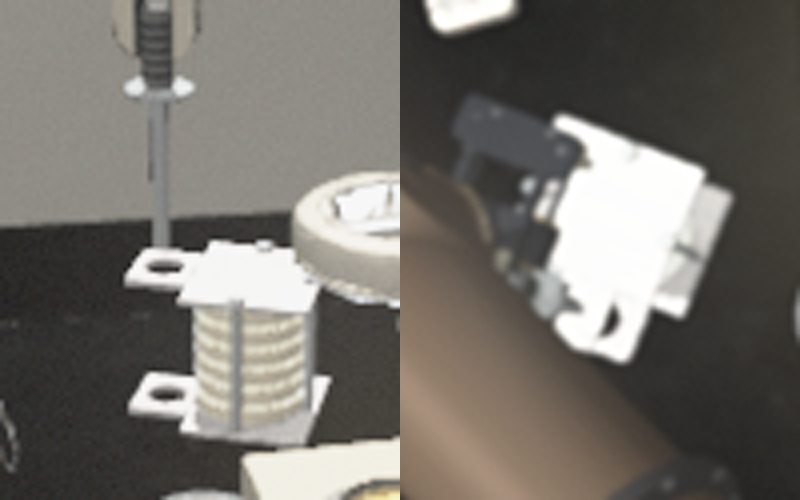

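```bash
python3 - <<'E'
from h import *
np.set_printoptions(precision=4,suppress=True)
p=cv2.imread('pics/s3.png')
im=cv2.resize(p[140:200,235:285],None,fx=10,fy=10,interpolation=cv2.INTER_CUBIC);cv2.imwrite('pics/c5.png',im)
c=imaging.camera_params('side');K=c['camera_matrix'];R=cv2.Rodrigues(c['rotation'])[0]
def pr(X):
    v=R.T@(np.array(X)-c['origin']);v=K@np.array([v[0],-v[1],-v[2]]);return v[:2]/v[2]
x,y=.5126,.3113
for X in[(x,y,.1543),(x,y,.278),(x,y,.134),(x+.01,y,.134),(x,y+.01,.134),(x,y,.022)]:
    q=pr(X);print(X,q,'crop5',(q-[235,140]+.5)*10-.5)
E
```

```text
(0.5126, 0.3113, 0.1543) [250.2616 151.6679] crop5 [157.1157 121.1794]
(0.5126, 0.3113, 0.278) [249.4057 112.5777] crop5 [ 148.5572 -269.7232]
(0.5126, 0.3113, 0.134) [250.3945 157.7379] crop5 [158.4447 181.8789]
(0.5226, 0.3113, 0.134) [253.6005 157.551 ] crop5 [190.5045 180.0104]
(0.5126, 0.32130000000000003, 0.134) [250.0281 156.4353] crop5 [154.7813 168.8531]
(0.5126, 0.3113, 0.022) [251.0929 189.6388] crop5 [165.4291 500.8879]
```

View pics/c5.png

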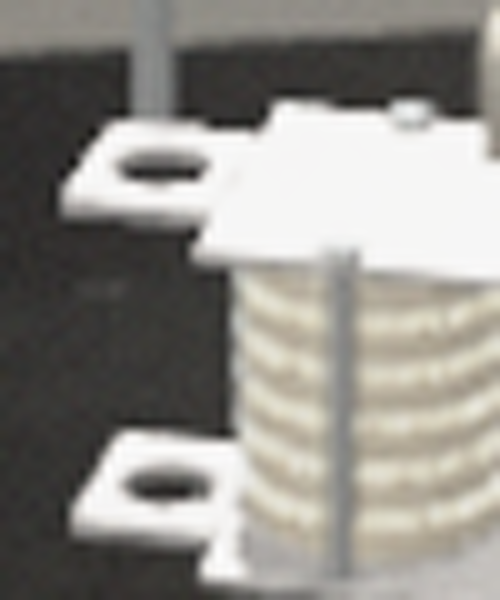

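I misread the first top crop: the "hole" there merged the upper and lower tongues through parallax. The upper hole's circle is centred near crop (126,337), pixel (150.6,205.8). That agrees with the side view (crop 162,167), so the eye is at about (0.515,0.323). The shaft is visible at crop x≈155 and ends around y≈122.

```bash
python3 - <<'E'
from h import *
print(w('top',150.6,205.8,z=.134),w('side',235+162.5/10-.5,140+167.5/10-.5,z=.134),w('side',235+168.5/10-.5,140+485.5/10-.5,z=.022))
E
```

```text
[0.51428434 0.32463241 0.134     ] [0.51498946 0.32239208 0.134     ] [0.51469014 0.32205614 0.022     ]
```

apply_moves:
  commands:
    - [0, 0.04, 0.2, 0, 0]
    - [0, 0, 0, 0, 0]
    - [0, 0, 0, -0.1, 0]
    - [0, 0, 0, 0, 0]
    - [0, 0, 0, 0, 0]

```text
clock: 8.8
position: [0.5145, 0.3241, 0.2986]
ee_rot: [2.597, 1.768, -0.0]
force: [0.2, 0.5, -1.3]
width: 0.258
gripper_force: 35.0
```

```bash
python3 - <<'E'
from h import *
s=observe();print(s['position'],s['force'])
p,d=grab('side','s4')
im=cv2.resize(p[120:170,235:285,::-1],None,fx=12,fy=12,interpolation=cv2.INTER_CUBIC);cv2.imwrite('pics/c6.png',im)
E
```

```text
[0.51454398 0.32411403 0.29862977] [ 0.15283758  0.53012417 -1.34472512]
```

View pics/c6.png

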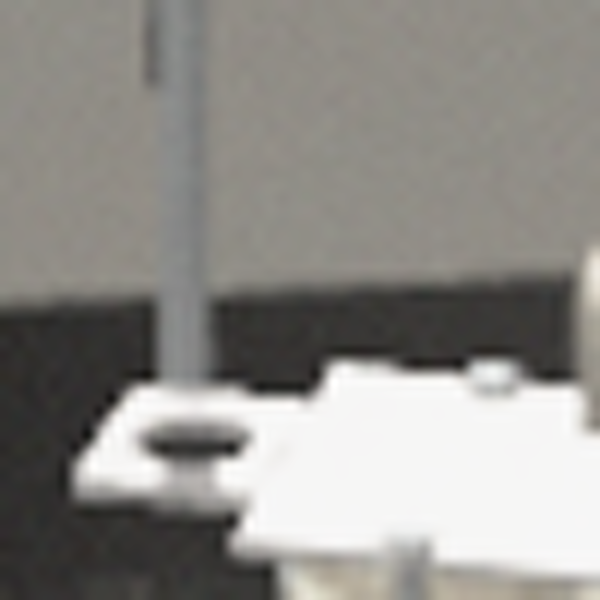

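The shaft (crop x≈186) now stands over the hole (centre 195,438), about 2 mm short in x. I'll nudge it and lower slowly.

apply_moves:
  commands:
    - [0, 0.03, -0.02, 0, 0]
    - [0, 0, 0, -0.15, 0]
    - [0, 0, 0, -0.2, 0]
    - [0, 0, 0, -0.2, 0]
    - [0, 0, 0, -0.25, 0]
    - [0, 0, 0, -0.25, 0]
    - [0, 0, 0, -0.25, 0]
    - [0, 0, 0, 0, 0]
    - [0, 0, 0, 0, 0]

```text
clock: 9.98
position: [0.5165, 0.3234, 0.2211]
ee_rot: [-2.596, -1.768, -0.001]
force: [0.4, -0.3, -0.8]
width: 0.252
gripper_force: 35.0
```

```bash
python3 - <<'E'
from h import *
s=observe();print(s['position'],s['force'])
p,d=grab('side','s5')
im=cv2.resize(p[110:200,225:295,::-1],None,fx=6.5,fy=6.5,interpolation=cv2.INTER_CUBIC);cv2.imwrite('pics/c7.png',im)
E
```

```text
[0.5165464  0.32339845 0.22110427] [ 0.4330543  -0.28064766 -0.84569293]
```

View pics/c7.png

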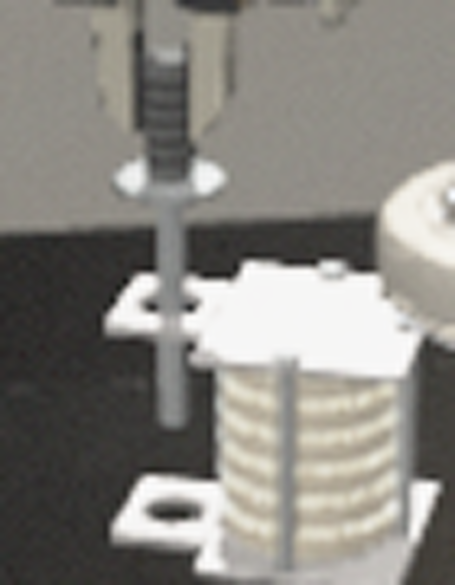

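The rod passes through the top hole and its foot (crop 172,428) is above the lower hole (172,508), force near zero. I'll continue.

apply_moves:
  commands:
    - [0, 0, 0, -0.2, 0]
    - [0, 0, 0, -0.2, 0]
    - [0, 0, 0, -0.2, 0]
    - [0, 0, 0, -0.2, 0]
    - [0, 0, 0, -0.1, 0]
    - [0, 0, 0, -0.05, 0]
    - [0, 0, 0, 0, 0]
    - [0, 0, 0, 0, 0]

```text
clock: 11.02
position: [0.5166, 0.3233, 0.1642]
ee_rot: [2.597, 1.768, 0.001]
force: [-1.1, -0.0, -1.1]
width: 0.258
gripper_force: 35.0
```

apply_moves:
  commands:
    - [0, 0, 0, -0.03, 0]
    - [0, 0, 0, -0.02, 0]
    - [0, 0, 0, -0.02, 0]
    - [0, 0, 0, 0, 0]
    - [0, 0, 0, 0, 0]

```text
clock: 11.65
position: [0.5164, 0.3232, 0.1607]
ee_rot: [2.596, 1.768, 0.001]
force: [-3.1, -2.6, 7.8]
width: 0.259
gripper_force: 35.0
```

Contact is felt at the expected height, so I'll open and retreat straight up.

apply_moves:
  commands:
    - [35, 0, 0, 0, 0]
    - [50, 0, 0, 0, 0]
    - [70, 0, 0, 0, 0]
    - [70, 0, 0, 0, 0]
    - [70, 0, 0, 0.3, 0]
    - [70, 0, 0, 0.4, 0]
    - [70, 0, 0, 0.5, 0]
    - [70, 0, 0, 0.5, 0]
    - [70, 0, 0, 0.3, 0]
    - [70, 0, 0, 0, 0]
    - [70, 0, 0, 0, 0]

```text
clock: 13.02
position: [0.516, 0.3227, 0.2785]
ee_rot: [2.597, 1.768, -0.002]
force: [-0.4, 0.2, 0.4]
width: 0.698
gripper_force: 0.0
```

```bash
python3 - <<'E'
from h import *
s=observe();print(s['position'],s['force'],s['width'])
p,d=grab('side','s6')
a=cv2.resize(p[90:220,220:310,::-1],None,fx=4.4,fy=4.4,interpolation=cv2.INTER_CUBIC);b=cv2.resize(p[230:400,205:300,::-1],(320,572));cv2.imwrite('pics/c8.png',np.hstack([a,b]))
E
```

```text
[0.51602172 0.32266003 0.27852227] [-0.40710001  0.1672895   0.39175548] 0.6975790909691213
```

View pics/c8.png

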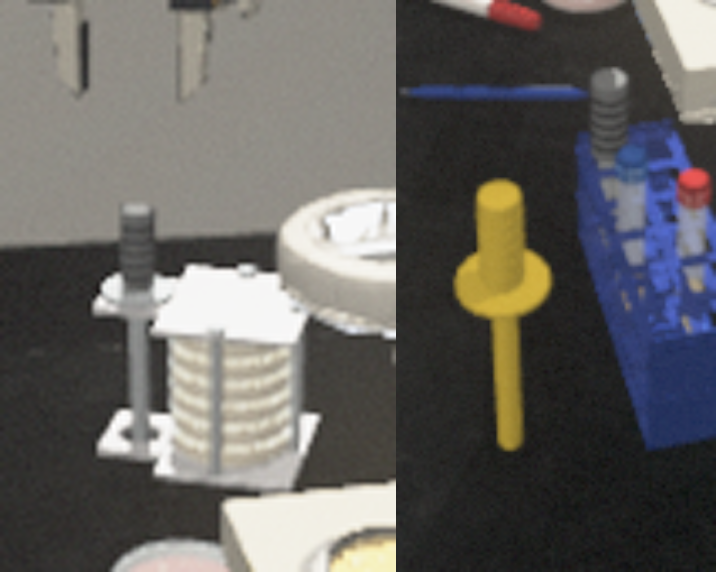

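The rod's disc lies on the top tongue, the gripper is clear and the short rod stands in place. The foot region near crop (142,452) is ambiguous, so I'll check it numerically without more pictures.

```bash
python3 - <<'E'
from h import *
np.set_printoptions(precision=3,suppress=True,linewidth=150)
c=imaging.camera_params('side');K=c['camera_matrix'];R=cv2.Rodrigues(c['rotation'])[0]
def pr(X):
    v=R.T@(np.array(X)-c['origin']);z=-v[2];v=K@np.array([v[0],-v[1],-v[2]]);return *(v[:2]/v[2]),z
for z in(.198,.138,.022,.010):print(z,np.array(pr((.5155,.3228,z))))
a=cv2.imread('pics/s3.png',0);b=cv2.imread('pics/s6.png',0);d0=np.load('pics/s3.npy');d1=np.load('pics/s6.npy')
for r in range(180,201):print(r,a[r,246:259],b[r,246:259],d1[r,248:256:1]-0)
# shaft tilt: centre columns
E
```

```text
0.198 [250.487 136.839   1.356]
0.138 [250.873 155.006   1.387]
0.022 [251.571 187.927   1.446]
0.01 [251.64  191.178   1.453]
180 [ 56  57  56  55  54  58  58  59  55  58  56  54 129] [ 54  53  57  94 128 139 128 103  71  51  55  54 132] [1.541 1.437 1.427 1.426 1.43  1.436 1.544 1.544]
181 [ 48  56  50  59  54  57  53  58  58  56  59  57 146] [ 54  49  56  86 125 139 128 105  71  58  55  58 147] [1.536 1.436 1.431 1.428 1.428 1.432 1.537 1.532]
182 [ 55  57  55  55  54  56  54  52  58  56  59  60 140] [ 49  52  55  77 125 138 127 106  73  56  56  55 140] [1.531 1.431 1.428 1.431 1.44  1.438 1.53  1.529]
183 [112 201 222 201 179 178 150 132 107  86  70  54 112] [115 201 223 195 151 139 128 130 106  89  69  59 113] [1.476 1.44  1.431 1.43  1.431 1.435 1.524 1.529]
184 [212 244 245 243 242 242 238 235 230 228 226 226 214] [211 244 246 234 171 137 129 149 213 228 227 226 213] [1.466 1.436 1.438 1.434 1.431 1.433 1.464 1.461]
185 [241 245 246 244 242 240 240 242 244 245 246 246 243] [242 246 246 231 165 138 129 140 236 245 246 246 243] [1.464 1.444 1.436 1.435 1.437 1.445 1.46  1.46 ]
1
[... 1676 characters left out ...]
 [ 51  51  54  53  51  51  49  51  70 214 244 245 240] [1.444 1.445 1.446 1.443 1.445 1.442 1.442 1.397]
197 [ 48  51  51  54  56  54  54  55  80 196 228 232 235] [ 50  55  51  56  50  54  52  51  79 196 229 232 234] [1.435 1.441 1.444 1.441 1.438 1.441 1.438 1.397]
198 [ 49  51  54  56  55  54  58  53  64 105 121 130 147] [ 50  47  53  50  51  51  49  49  64 106 119 129 150] [1.431 1.426 1.425 1.429 1.435 1.426 1.436 1.44 ]
199 [51 50 50 52 52 50 50 52 50 57 62 73 90] [45 50 51 47 51 49 54 50 54 55 63 73 94] [1.431 1.432 1.425 1.428 1.422 1.428 1.427 1.422]
200 [52 50 50 48 50 53 53 49 50 51 57 63 58] [47 47 53 51 48 48 51 47 48 47 52 55 59] [1.424 1.417 1.419 1.425 1.422 1.418 1.42  1.422]
```

The numbers resolve it. The shaft disappears into the lower hole at rows 187–190, and the grey on the lip is only its shadow because the depth there is the tongue's. I'll hand in.

```bash
python3 -c "
from cell import arm
print(arm.sign_off())"
```

```text
the job is handed in; nothing more can be done
None
```

The longer rod hangs through both holes with its disc on the top tongue, released and clear of the gripper; the shorter rod is untouched in the rack, and the job is handed in (no verdict was returned).

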